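Clamp the vial tray and start the right stirrers

ROBOT

A 7-joint arm with a two-finger parallel gripper is mounted at the origin on a cart in front of the work surface, level with it; the furniture and walls round the work are solid. World frame = base frame: x ahead of the robot, y to its left, z up, the work surface at z = 0. Lengths are in m, angles in rad, forces in N, time in s.
With the tool pointing down it reaches from about 0.4 to 0.875 m from the base axis. Payload 6.5 kg.
Tool frame: the origin (TCP) lies midway between the tips of the shut fingers; the grasp point (between the pads) lies 19 mm behind it; z points along the fingers, y is the line along which they close (so a half turn about z gives the same grasp; the last joint's range is limited). The gripper opens to 85 mm and grips with 20 to 120 N. Pads are 22 mm wide; open, the fingers measure 114 mm over their backs; the gripper's body (76 mm by 85 mm) begins 54 mm behind the grasp point. The pads swing forward as they close: fully open they stand 13 mm farther back than shut.
Start: joints at [-1.34, 0.536, -0.004, 1.538, 0.003, 1.067, -0.071], TCP at [0.19, 0.622, 0.231] pointing down, gripper open.
Joint ranges: [-2.7, 2.7], [-0.37, 2.16], [-1.27, 1.26], [0.24, 2.4], [-1.31, 4.45], [0.19, 1.91], [-2.76, 2.76]. Speed limits (rad/s): [2.39, 2.39, 3.14, 3.14, 3.14, 3.14, 3.14].

INTERFACE

Orientations are given as a 3x3 rotation matrix whose columns are the frame's x, y, z axes.
In Python, from workcell import readout, grab_frame, camera_model, job gives the robot as it stands.
- The arm moves only by the shell command python3 -m inch 'ROWS' [FORCE]. ROWS is JSON, a list that holds one entry, the list of rows, each a list of 7 numbers: the shift along the tool's x, y, z in mm, then the turn, a rotation vector about the tool's x, y, z in degrees, then the closure, from 0 (fully open) to 1 (shut). A call has 1 to 20 rows; each row is the pose to reach, as a shift and turn from the pose commanded when the call began, along the tool's axes at that moment; what a row does not reach only later rows make up. A row lasts 1/8 s, in which the tool goes at most 62.5 mm and 10.7 degrees, less where a joint would pass 70% of its speed; a pose out of reach is approached as far as the arm can. A call with a gripper value outside its range is refused whole. The fingers move at their own pace and stop on an object; FORCE is the grip in N (left out, the last holds). Time passes only in rows, so rows that repeat a pose let the fingers close. It gives the time, the measured TCP pose, the force, the opening and the grip force at its end, in the units of the state.
- readout.state(): the state, without advancing time (a new reading comes with each control period).
- grab_frame(name): name is "side" or "top"; returns the picture (384x512x3 uint8, red, green, blue); there is no depth.
- camera_model(name): a dict with "fx", "fy", "cx", "cy" (pixels), "T" (4x4, takes a point from camera to world coordinates). Camera axes: x right, y up, looking along -z (the intrinsics and any distortion apply to the point x, -y, -z); pixel columns grow to the right and rows downward; lengths in m; the calibration is good to about 2 mm. A picture is of the moment at which its call begins. camera_model takes no time and is no camera call.
- job.hand_in(): hands the job in; it is judged then, once.
The state is a dict: "clock": time; "joint_positions": joint angles; "qvel": joint speeds; "joint_torque": joint torques, N m; "ee_pos": TCP position; "tool_rot": TCP orientation; "force": force on the tool from outside, world axes, zero at the start; "torque": the same for the moment, N m; "finger_gap": opening from 0.0 (shut) to 1.0 (fully open); "gripper_force": force on a finger pad.
Only numpy, scipy, OpenCV 4.12 (cv2) and the standard library are available. Lean on these libraries where they do the work, as an engineer would, in place of code of your own. Each camera call takes 0.05 s, during which the arm holds its last target. There are 200 camera calls.

TASK

Push the vial tray of the six-place stirrer fully back against its stop, then swing the red-knobbed cam lever fully shut so that the tray is clamped. Only after that, flip on (away from the robot) the toggle of every place that holds a vial, each toggle being in line with its place; the toggles of places closed with a black blanking plug must stay off throughout. Keep the vials and plugs standing in their wells and leave the timer, bottle and pen where they are.

Things in the scene. Friction and masses are not known exactly. Their poses are not given: they have to be found in the camera images.
- stirrer: Six-place vial stirrer: low fixed deck, 232 (x) by 227 mm (y -131 to +96), top 24 mm above the bench, white housing, black switch panel at the front edge (robot side). Origin on the bench plane below the slideway's middle; x along the slideway away from the robot, y left, z up. Two guide rails, 14 mm high, at y = +-87.5, x -56 to +104.
- toggle_row (a point): Middle of the row of six toggles, at pivot height (27.5 mm above the bench), x = -88, y = 0 in the stirrer's frame. Toggles 1 to 6 stand left to right at y = +60, +36, +12, -12, -36, -60 mm. Each is a steel bat 30 mm long from pivot to top, up to 7.6 mm thick; the 14 mm round nut at its foot reaches 31 mm above the bench, the bat's top 56 mm when off or on.
- stop (a point): Middle of the front face of the rear stop bar (20 mm high above the deck), at x = +104, y = 0 in the stirrer's frame, 34 mm above the bench. The tray is home when its rear face touches it: the tray's origin is then at x = +62.5 in the stirrer's frame.
- tray: Loose blue vial tray, 83 (x) by 167 (y) by 34 mm, 0.4 kg plus load, lying on the deck between the rails (1 mm play each side); origin: centre of its underside, x to the rear, y left. Starts 35 to 60 mm short of home; slides at 3 to 8 N; push near the middle or it jams. Steel lug on its right side, above the rail: x -30 to -20, out to y = -104, 12 mm high.
- push_face (a point): Middle of the tray's front face: an aluminium push plate, 6 mm thick, 150 mm wide, from 1 to 45 mm above the deck. This point is 47.5 mm in front of the tray's origin and 23.5 mm above the deck; push here towards the stirrer's +x.
- place_1 (a point): Centre of the floor (6 mm above the tray's underside) of well 1, the leftmost. Wells: 29.5 mm wide, 28 mm deep. In the tray's frame wells 1 to 6 are at y = +60, +36, +12, -12, -36, -60; 1, 3, 5 in the front row (x = -18), 2, 4, 6 in the rear row (x = +18). Well and toggle of the same number have the same y and a painted line joins them.
- cam_lever (a joint): Cam lever on a post at the deck's right side. 0 = open, handle out to the right, slightly rearward; 1.8 rad = shut on its stop, handle pointing at the robot along the slideway. Shuts clockwise seen from above; stays where left (about 1 N at the knob). Starts at 0 to 0.35, clear of the tray's lug.
- lever_knob (a point): Centre of the red ball knob (19 mm) at the end of the cam lever's handle, 75 mm from the pivot axis, 70 mm above the bench. The handle is a steel bar 9 mm thick, its centre line 60 mm above the bench near the pivot and 69 mm at the knob.
- lever_pivot (a point): Point on the cam lever's upright axis, 70 mm above the bench, x = +27, y = -117 in the stirrer's frame (hub 18 mm across, top 67 mm). A nose 22 mm long, square to the handle, swings in behind the tray's lug and holds it home. It takes up only the last 1 to 2 mm: with the tray short of home the lever stalls on the lug, or its nose bars the tray's way.
- toggle_1 (a joint): Toggle 1 of 6 counted from the left (stirrer's +y); starts place 1. 0 = off, steel bat leaning towards the robot by 0.35 rad; 0.7 = on, leaning away from the robot by 0.35 rad. Over-centre spring: it snaps to whichever side of upright it is on; needs about 2.5 N at the tip.
- toggle_2 (a joint): Toggle 2 of 6 counted from the left (stirrer's +y); starts place 2. 0 = off, steel bat leaning towards the robot by 0.35 rad; 0.7 = on, leaning away from the robot by 0.35 rad. Over-centre spring: it snaps to whichever side of upright it is on; needs about 2.5 N at the tip.
- toggle_3 (a joint): Toggle 3 of 6 counted from the left (stirrer's +y); starts place 3. 0 = off, steel bat leaning towards the robot by 0.35 rad; 0.7 = on, leaning away from the robot by 0.35 rad. Over-centre spring: it snaps to whichever side of upright it is on; needs about 2.5 N at the tip.
- toggle_4 (a joint): Toggle 4 of 6 counted from the left (stirrer's +y); starts place 4. 0 = off, steel bat leaning towards the robot by 0.35 rad; 0.7 = on, leaning away from the robot by 0.35 rad. Over-centre spring: it snaps to whichever side of upright it is on; needs about 2.5 N at the tip.
- toggle_5 (a joint): Toggle 5 of 6 counted from the left (stirrer's +y); starts place 5. 0 = off, steel bat leaning towards the robot by 0.35 rad; 0.7 = on, leaning away from the robot by 0.35 rad. Over-centre spring: it snaps to whichever side of upright it is on; needs about 2.5 N at the tip.
- toggle_6 (a joint): Toggle 6 of 6 counted from the left (stirrer's +y); starts place 6. 0 = off, steel bat leaning towards the robot by 0.35 rad; 0.7 = on, leaning away from the robot by 0.35 rad. Over-centre spring: it snaps to whichever side of upright it is on; needs about 2.5 N at the tip.
- vial_1: Capped glass vial, 81 mm tall, body 27 mm, white screw cap 29 mm in diameter (recessed top, so a white ring from above), white and blue label, clear glass under the cap; origin at the centre of its underside; stands in one of the wells (which one varies), its top 53 mm above the tray's top.
- vial_2: Capped glass vial, 81 mm tall, body 27 mm, white screw cap 29 mm in diameter (recessed top, so a white ring from above), white and blue label, clear glass under the cap; origin at the centre of its underside; stands in one of the wells (which one varies), its top 53 mm above the tray's top.
- vial_3: Capped glass vial, 81 mm tall, body 27 mm, white screw cap 29 mm in diameter (recessed top, so a white ring from above), white and blue label, clear glass under the cap; origin at the centre of its underside; stands in one of the wells (which one varies), its top 53 mm above the tray's top.
- plug_1: Black blanking plug that closes a well without a vial: stem 27 mm in diameter in the well, 33 mm flange just above the tray's top, small knob (13 mm wide) up to 17 mm above the tray's top; origin at the centre of the stem's underside, on the well's floor.
- plug_2: Black blanking plug that closes a well without a vial: stem 27 mm in diameter in the well, 33 mm flange just above the tray's top, small knob (13 mm wide) up to 17 mm above the tray's top; origin at the centre of the stem's underside, on the well's floor.
- plug_3: Black blanking plug that closes a well without a vial: stem 27 mm in diameter in the well, 33 mm flange just above the tray's top, small knob (13 mm wide) up to 17 mm above the tray's top; origin at the centre of the stem's underside, on the well's floor.
- lab_timer: Bystander: white digital timer, 64 x 64 x 19 mm, lying to the left of the stirrer; origin under its centre.
- white_bottle: Bystander: white bottle with blue cap, 48 mm in diameter, 95 mm tall, standing to the left of the stirrer's rear; origin under its centre.
- blue_pen: Bystander: blue and white marker pen, 135 mm long, 16 mm thick, lying on the bench right of the cam lever; origin under its centre, its length along its own y.
Things that resemble listed ones, but are neither listed nor needed, are in the scene too. What is shaped like the vial_1 but orange is not meant.

How it is judged:
On the way, in this order (a step that is already met when the one before it is completed fails the run):
1. the tray is pushed back to within 12 mm of its stop (x of tray in the frame of stirrer above 0.0505 m), for 0.1 s.
2. the tray is home and the cam lever shut (x of tray in the frame of stirrer above 0.0595 m and value of joint cam_lever above 1.65 rad), for 0.2 s.
At the end, for the whole second after the job is handed in: The tray is within 3 mm of its stop and at rest, the cam lever is within 0.15 rad of fully shut, the toggle of each place with a vial is on (over 0.55 of 0.7 rad) and every other toggle is off (under 0.15 rad), and all vials and plugs stand upright, seated in their wells (all of step 2 and (y of vial_1 in the frame of tray below 0.048 m or y of vial_1 in the frame of tray above 0.072 m or value of joint toggle_1 above 0.55 rad) and (y of vial_2 in the frame of tray below 0.048 m or y of vial_2 in the frame of tray above 0.072 m or value of joint toggle_1 above 0.55 rad) and (y of vial_3 in the frame of tray below 0.048 m or y of vial_3 in the frame of tray above 0.072 m or value of joint toggle_1 above 0.55 rad) and (y of plug_1 in the frame of tray below 0.048 m or y of plug_1 in the frame of tray above 0.072 m or value of joint toggle_1 below 0.15 rad) and (y of plug_2 in the frame of tray below 0.048 m or y of plug_2 in the frame of tray above 0.072 m or value of joint toggle_1 below 0.15 rad) and (y of plug_3 in the frame of tray below 0.048 m or y of plug_3 in the frame of tray above 0.072 m or value of joint toggle_1 below 0.15 rad) and (y of vial_1 in the frame of tray below 0.024 m or y of vial_1 in the frame of tray above 0.048 m or value of joint toggle_2 above 0.55 rad) and (y of vial_2 in the frame of tray below 0.024 m or y of vial_2 in the frame of tray above 0.048 m or value of joint toggle_2 above 0.55 rad) and (y of vial_3 in the frame of tray below 0.024 m or y of vial_3 in the frame of tray above 0.048 m or value of joint toggle_2 above 0.55 rad) and (y of plug_1 in the frame of tray below 0.024 m or y of plug_1 in the frame of tray above 0.048 m or value of joint toggle_2 below 0.15 rad) and (y of plug_2 in the frame of tray below 0.024 m or y of plug_2 in the frame of tray above 0.048 m or value of joint toggle_2 below 0.15 rad) and (y of plug_3 in the frame of tray below 0.024 m or y of plug_3 in the frame of tray above 0.048 m or value of joint toggle_2 below 0.15 rad) and (y of vial_1 in the frame of tray below 0 m or y of vial_1 in the frame of tray above 0.024 m or value of joint toggle_3 above 0.55 rad) and (y of vial_2 in the frame of tray below 0 m or y of vial_2 in the frame of tray above 0.024 m or value of joint toggle_3 above 0.55 rad) and (y of vial_3 in the frame of tray below 0 m or y of vial_3 in the frame of tray above 0.024 m or value of joint toggle_3 above 0.55 rad) and (y of plug_1 in the frame of tray below 0 m or y of plug_1 in the frame of tray above 0.024 m or value of joint toggle_3 below 0.15 rad) and (y of plug_2 in the frame of tray below 0 m or y of plug_2 in the frame of tray above 0.024 m or value of joint toggle_3 below 0.15 rad) and (y of plug_3 in the frame of tray below 0 m or y of plug_3 in the frame of tray above 0.024 m or value of joint toggle_3 below 0.15 rad) and (y of vial_1 in the frame of tray below -0.024 m or y of vial_1 in the frame of tray above 0 m or value of joint toggle_4 above 0.55 rad) and (y of vial_2 in the frame of tray below -0.024 m or y of vial_2 in the frame of tray above 0 m or value of joint toggle_4 above 0.55 rad) and (y of vial_3 in the frame of tray below -0.024 m or y of vial_3 in the frame of tray above 0 m or value of joint toggle_4 above 0.55 rad) and (y of plug_1 in the frame of tray below -0.024 m or y of plug_1 in the frame of tray above 0 m or value of joint toggle_4 below 0.15 rad) and (y of plug_2 in the frame of tray below -0.024 m or y of plug_2 in the frame of tray above 0 m or value of joint toggle_4 below 0.15 rad) and (y of plug_3 in the frame of tray below -0.024 m or y of plug_3 in the frame of tray above 0 m or value of joint toggle_4 below 0.15 rad) and (y of vial_1 in the frame of tray below -0.048 m or y of vial_1 in the frame of tray above -0.024 m or value of joint toggle_5 above 0.55 rad) and (y of vial_2 in the frame of tray below -0.048 m or y of vial_2 in the frame of tray above -0.024 m or value of joint toggle_5 above 0.55 rad) and (y of vial_3 in the frame of tray below -0.048 m or y of vial_3 in the frame of tray above -0.024 m or value of joint toggle_5 above 0.55 rad) and (y of plug_1 in the frame of tray below -0.048 m or y of plug_1 in the frame of tray above -0.024 m or value of joint toggle_5 below 0.15 rad) and (y of plug_2 in the frame of tray below -0.048 m or y of plug_2 in the frame of tray above -0.024 m or value of joint toggle_5 below 0.15 rad) and (y of plug_3 in the frame of tray below -0.048 m or y of plug_3 in the frame of tray above -0.024 m or value of joint toggle_5 below 0.15 rad) and (y of vial_1 in the frame of tray below -0.072 m or y of vial_1 in the frame of tray above -0.048 m or value of joint toggle_6 above 0.55 rad) and (y of vial_2 in the frame of tray below -0.072 m or y of vial_2 in the frame of tray above -0.048 m or value of joint toggle_6 above 0.55 rad) and (y of vial_3 in the frame of tray below -0.072 m or y of vial_3 in the frame of tray above -0.048 m or value of joint toggle_6 above 0.55 rad) and (y of plug_1 in the frame of tray below -0.072 m or y of plug_1 in the frame of tray above -0.048 m or value of joint toggle_6 below 0.15 rad) and (y of plug_2 in the frame of tray below -0.072 m or y of plug_2 in the frame of tray above -0.048 m or value of joint toggle_6 below 0.15 rad) and (y of plug_3 in the frame of tray below -0.072 m or y of plug_3 in the frame of tray above -0.048 m or value of joint toggle_6 below 0.15 rad) and angle between each of vial_1, vial_2, vial_3, plug_1, plug_2, plug_3's own z axis and vertical below 0.2 rad and z of each of vial_1, vial_2, vial_3, plug_1, plug_2, plug_3 in the frame of tray below 0.012 m and linear speed of tray below 0.01 m/s); the robot touches nothing.
It fails at once if a toggle of a place without a vial is switched on ((value of joint toggle_1 above 0.42 rad and y of plug_1 in the frame of tray between 0.048 and 0.072 m) or (value of joint toggle_1 above 0.42 rad and y of plug_2 in the frame of tray between 0.048 and 0.072 m) or (value of joint toggle_1 above 0.42 rad and y of plug_3 in the frame of tray between 0.048 and 0.072 m) or (value of joint toggle_2 above 0.42 rad and y of plug_1 in the frame of tray between 0.024 and 0.048 m) or (value of joint toggle_2 above 0.42 rad and y of plug_2 in the frame of tray between 0.024 and 0.048 m) or (value of joint toggle_2 above 0.42 rad and y of plug_3 in the frame of tray between 0.024 and 0.048 m) or (value of joint toggle_3 above 0.42 rad and y of plug_1 in the frame of tray between 0 and 0.024 m) or (value of joint toggle_3 above 0.42 rad and y of plug_2 in the frame of tray between 0 and 0.024 m) or (value of joint toggle_3 above 0.42 rad and y of plug_3 in the frame of tray between 0 and 0.024 m) or (value of joint toggle_4 above 0.42 rad and y of plug_1 in the frame of tray between -0.024 and 0 m) or (value of joint toggle_4 above 0.42 rad and y of plug_2 in the frame of tray between -0.024 and 0 m) or (value of joint toggle_4 above 0.42 rad and y of plug_3 in the frame of tray between -0.024 and 0 m) or (value of joint toggle_5 above 0.42 rad and y of plug_1 in the frame of tray between -0.048 and -0.024 m) or (value of joint toggle_5 above 0.42 rad and y of plug_2 in the frame of tray between -0.048 and -0.024 m) or (value of joint toggle_5 above 0.42 rad and y of plug_3 in the frame of tray between -0.048 and -0.024 m) or (value of joint toggle_6 above 0.42 rad and y of plug_1 in the frame of tray between -0.072 and -0.048 m) or (value of joint toggle_6 above 0.42 rad and y of plug_2 in the frame of tray between -0.072 and -0.048 m) or (value of joint toggle_6 above 0.42 rad and y of plug_3 in the frame of tray between -0.072 and -0.048 m)).
It fails at once if a toggle is switched on before the tray is clamped (not (value of joint cam_lever above 1.65 rad and x of tray in the frame of stirrer above 0.0595 m) and value of joint any of toggle_1, toggle_2, toggle_3, toggle_4, toggle_5, toggle_6 above 0.42 rad).
It fails at once if a vial or plug is tipped (over 0.4 rad) or lifted out of its well (angle between any of vial_1, vial_2, vial_3, plug_1, plug_2, plug_3's own z axis and vertical above 0.4 rad or z of any of vial_1, vial_2, vial_3, plug_1, plug_2, plug_3 in the frame of tray above 0.028 m).
It fails at once if the timer, the white bottle or the pen is moved more than 25 mm or the bottle tipped (distance of any of lab_timer, white_bottle, blue_pen from where it was at the start of the episode above 0.025 m or angle between white_bottle's own z axis and vertical above 0.4 rad).
It also fails if it takes over 64 s, if anything falls off the work surface, if the arm or the gripper's body presses on something with over 40 N, if the wrist force passes 120 N, or if a joint passes its speed limit or range.

## Working session

There is one attempt and no reset: what is moved stays moved. The work goes in short steps, Python scripts to look and compute and a shell command to move; the robot and the scene stay as the last step left them, time stands still between calls to the robot, and variables do not carry over. Pictures are saved under pics/ and viewed, at most 10 in all, crops included, and the job is handed in when it is done.

```bash
mkdir -p pics
python3 - <<'E'
from workcell import readout, grab_frame, camera_model
import cv2,numpy as np
for n in("top","side"):
    cv2.imwrite(f"pics/{n}0.png",cv2.resize(grab_frame(n)[:,:,::-1],(800,600),interpolation=cv2.INTER_CUBIC))
    m=camera_model(n);print({k:(np.round(v,3).tolist() if k=="T" else v) for k,v in m.items()})
s=readout.state();print(s["clock"],s["ee_pos"],np.round(s["tool_rot"],3).tolist(),s["finger_gap"])
E
```

```text
{'fx': 490.78578953926615, 'fy': 490.78578953926615, 'cx': 253.97489338454034, 'cy': 186.8234699253627, 'T': [[0.031, 0.996, -0.088, 0.493], [-0.999, 0.029, -0.023, -0.021], [-0.021, 0.089, 0.996, 1.107], [0.0, 0.0, 0.0, 1.0]]}
{'fx': 383.89635527063314, 'fy': 383.89635527063314, 'cx': 255.83872040439556, 'cy': 199.39997622510953, 'T': [[-0.994, 0.058, -0.088, 0.505], [-0.105, -0.483, 0.869, 0.741], [0.008, 0.874, 0.486, 0.489], [0.0, 0.0, 0.0, 1.0]]}
0.1 [0.18995567 0.6210181  0.23048288] [[-0.956, 0.292, -0.0], [0.292, 0.956, -0.002], [-0.0, -0.002, -1.0]] 0.9979277924881103
```

View pics/top0.png

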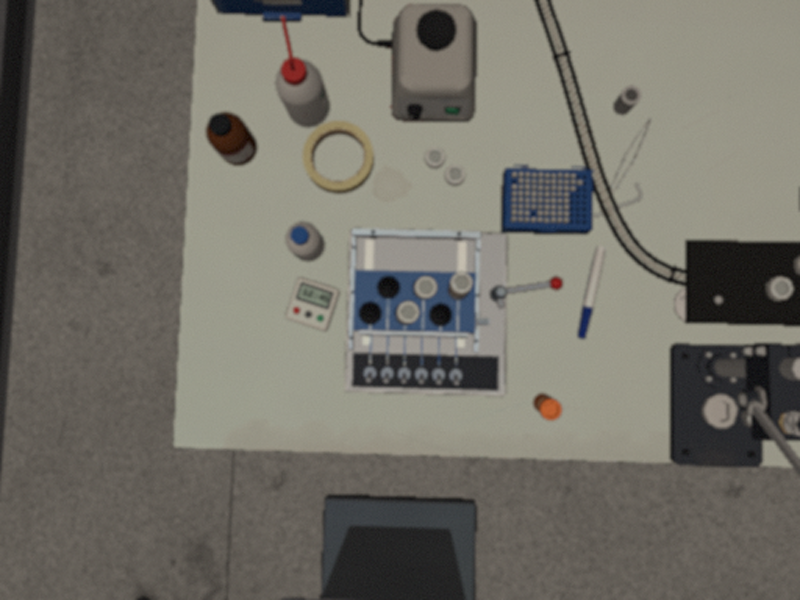

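View pics/side0.png

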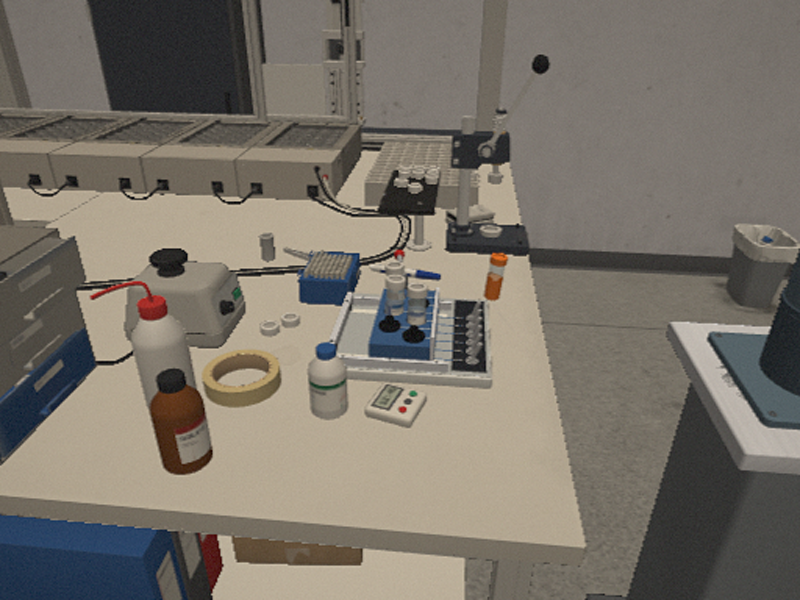

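The top picture shows plugs at (388,287), (370,313) and (440,315), and vials at (408,312), (426,287) and (461,283). That puts vials in wells 3, 4 and 6. The orange-capped vial at (548,408) stands off the tray and isn't meant. I'll confirm this in one enlarged crop and take the localisation pixels from it.

Run:
```python
from workcell import grab_frame
import cv2,numpy as np
im=np.mean([grab_frame("top").astype(float) for _ in range(4)],0).astype(np.uint8)
c=cv2.resize(im[142:262,215:375,::-1],None,fx=5,fy=5,interpolation=cv2.INTER_CUBIC)
cv2.imwrite("pics/crop1.png",c)
```

```text
(no output)
```

View pics/crop1.png

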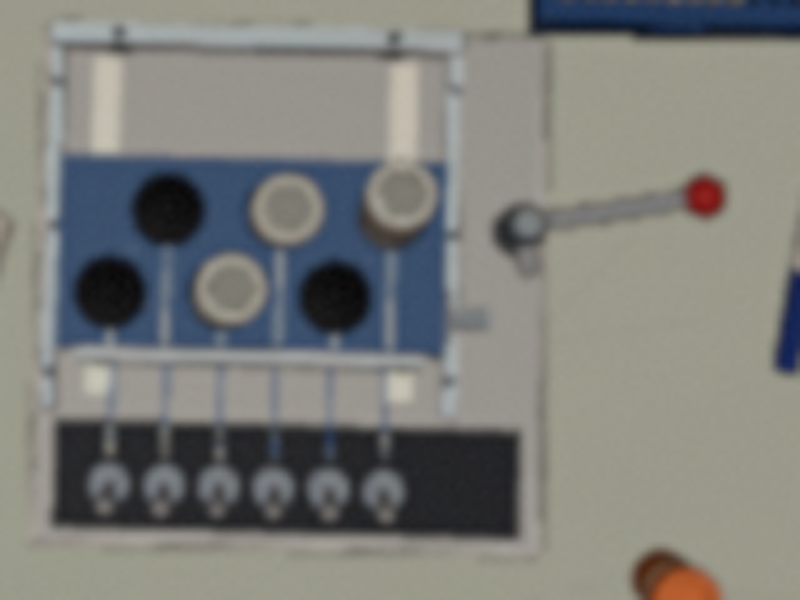

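Confirmed: vials in wells 3 (230,290), 4 (288,208) and 6 (400,195), and black plugs in 1, 2 and 5. The lever hub is at (521,225) and its knob at (705,196), open. Next I'll fit the poses.

```bash
cat > h.py <<'E'
import numpy as np
from workcell import readout, grab_frame, camera_model
def ray(n,u,v,z):
    m=camera_model(n);T=np.array(m["T"])
    d=T[:3,:3]@np.array([(u-m["cx"])/m["fx"],-(v-m["cy"])/m["fy"],-1]);o=T[:3,3]
    return o+d*(z-o[2])/d[2]
def crop(x,y,z): return ray("top",(x+.5)/5-.5+215,(y+.5)/5-.5+142,z)
def st2w(p,x,y): c,s=np.cos(p[2]),np.sin(p[2]);return np.array([p[0]+c*x-s*y,p[1]+s*x+c*y])
E
python3 - <<'E'
from h import *
from scipy.optimize import least_squares
obs=[(108,485,.031,-88,60),(163,486,.031,-88,36),(218,487,.031,-88,12),(273,490,.031,-88,-12),(328,491,.031,-88,-36),(384,492,.031,-88,-60),
(521,225,.067,27,-117),(32,545,.024,-116,96),(538,555,.024,-116,-131),(549,38,.024,116,-131)]
W=np.array([crop(*o[:3])[:2] for o in obs]);L=np.array([o[3:] for o in obs])/1000
f=lambda p:(np.array([st2w(p,*l) for l in L])-W).ravel()
r=least_squares(f,[.6,0,0],loss="soft_l1",f_scale=.002);p=r.x
print("pose",p.round(4));print((f(p)*1000).round(1).reshape(-1,2).tolist())
np.save("p.npy",p)
c,s=np.cos(p[2]),np.sin(p[2]);R=np.array([[c,s],[-s,c]])
for nm,o in dict(knob=(705,196,.07),hub=(521,225,.067),plateL=(78,360,.069),plateR=(420,369,.069),plug1=(110,290,.068),plug2=(168,208,.068),plug5=(335,297,.068),v3=(230,290,.111),v4=(288,208,.111),v6=(400,195,.111),orange=(688,590,.08),lug=(487,318,.05),trayrear=(250,160,.058)).items():
    w=crop(*o)[:2];print(nm,w.round(4),(R@(w-p[:2])*1000).round(1))
s=readout.state();print(s["clock"])
E
```

```text
pose [ 0.5625 -0.02    0.0079]
[[-0.0, 0.1], [-0.2, 0.2], [-0.3, 0.2], [0.5, 0.2], [0.3, 0.2], [0.2, 0.5], [0.5, -2.2], [-1.0, 3.0], [-1.9, -2.5], [1.7, 0.0]]
knob [ 0.6042 -0.2116] [  40.2 -192. ]
hub [ 0.5899 -0.1345] [  26.5 -114.8]
plateL [0.5269 0.0516] [-35.   71.8]
plateR [ 0.5275 -0.093 ] [-35.6 -72.7]
plug1 [0.557  0.0391] [-5.  59.1]
plug2 [0.5927 0.0156] [30.5 35.3]
plug5 [ 0.5569 -0.0564] [ -5.9 -36.4]
v3 [ 0.5558 -0.0122] [-6.6  7.8]
v4 [ 0.59   -0.0349] [ 27.4 -15.1]
v6 [ 0.5966 -0.0803] [ 33.7 -60.6]
orange [ 0.4392 -0.2048] [-124.7 -183.9]
lug [ 0.5509 -0.1226] [ -12.4 -102.5]
trayrear [ 0.6154 -0.0187] [53.   0.8]
0.3
```

```bash
cat >> h.py <<'E'
from scipy.spatial.transform import Rotation as Ro
def go(targets):
    """targets: (x,y,z mm in stirrer frame, tilt deg: fingers point forward) -> tool shift mm, rotvec deg from current measured pose"""
    p=np.load("p.npy");s=readout.state();R=np.array(s["tool_rot"]);e=np.array(s["ee_pos"])
    c,q=np.cos(p[2]),np.sin(p[2]);pe=np.array([[c,q],[-q,c]])@(e[:2]-p[:2])
    print("t",s["clock"],"tcp",(pe*1000).round(1),(e[2]*1000).round(1),"F",np.round(s["force"],1),"gap",round(s["finger_gap"],2))
    for x,y,z,t in targets:
        w=np.r_[st2w(p,x/1000,y/1000),z/1000];a=np.radians(t)
        B=np.array([[0,np.cos(a),np.sin(a)],[1,0,0],[0,np.sin(a),-np.cos(a)]])
        D=Ro.from_euler("z",p[2]).as_matrix()@B
        print((x,y,z,t),(R.T@(w-e)*1000).round(1),np.degrees(Ro.from_matrix(R.T@D).as_rotvec()).round(1))
E
python3 -c "
from h import *
go([(-60,0,160,0),(-60,0,160,20)])"
```

```text
t 0.3 tcp [-367.4  644.3] 231.0 F [-0.   0.1  0.1] gap 1.0
(-60, 0, 160, 0) [-486.4 -522.4   71.3] [-0.   0.  72.5]
(-60, 0, 160, 20) [-486.4 -522.4   71.3] [-17.3 -12.6  71.8]
```

```bash
python3 -m inch '[[[-35,-37,0,0,0,5,1],[-70,-75,0,0,0,10,1],[-105,-112,0,0,0,15,1],[-140,-150,0,0,0,20,1],[-175,-187,0,0,0,26,1],[-210,-225,0,0,0,31,1],[-245,-262,0,0,0,36,1],[-280,-300,0,0,0,42,1],[-315,-337,0,0,0,47,1],[-350,-375,10,0,0,52,1],[-385,-412,20,0,0,57,1],[-420,-450,35,0,0,62,1],[-455,-487,50,0,0,68,1],[-486,-522,71,0,0,72.5,1],[-486,-522,71,0,0,72.5,1],[-486,-522,71,0,0,72.5,1]]]'
python3 -c "
from h import *
go([(-60,0,160,0),(-60,0,43,20),(-55,0,43,20)])"
```

```text
clock: 2.3
ee_pos: [0.502, -0.0191, 0.1603]
tool_rot: [[-0.009, 1.0, -0.0], [1.0, 0.009, 0.0], [0.0, -0.0, -1.0]]
force: [-1.3, -0.3, 0.6]
finger_gap: -0.0
gripper_force: 0.0
t 2.3 tcp [-60.5   1.4] 160.3 F [-1.3 -0.3  0.6] gap -0.0
(-60, 0, 160, 0) [-1.4  0.5  0.3] [-0.  -0.   0.1]
(-60, 0, 43, 20) [ -1.4   0.5 117.3] [-20.   -0.    0.1]
(-55, 0, 43, 20) [ -1.4   5.5 117.3] [-20.   -0.    0.1]
```

```bash
python3 -m inch '[[[-1,5,20,-10,0,0,1],[-1,5,40,-20,0,0,1],[-1,5,60,-20,0,0,1],[-1,5,80,-20,0,0,1],[-1,5,100,-20,0,0,1],[-1,5,117,-20,0,0,1],[-1,5,117,-20,0,0,1],[-1,5,117,-20,0,0,1]]]' | grep -v tool_rot
python3 - <<'E'
from h import *
import cv2
go([(-45,0,43,20),(0,0,43,20),(5,0,43,20)])
a=grab_frame("top")[142:262,215:335,::-1];b=grab_frame("side")[160:280,195:335,::-1]
cv2.imwrite("pics/c2.png",cv2.resize(np.hstack([a,b]),None,fx=3,fy=3,interpolation=cv2.INTER_CUBIC))
E
```

```text
clock: 3.3
ee_pos: [0.5169, -0.0211, 0.0618]
force: [-0.5, 0.4, 0.5]
finger_gap: 0.0
gripper_force: 0.0
t 3.3 tcp [-45.6  -0.8] 61.8 F [-0.5  0.4  0.5] gap 0.0
(-45, 0, 43, 20) [ 0.7 -5.3 18. ] [-1.8 -0.2 -0.1]
(0, 0, 43, 20) [ 0.7 37.4 32.1] [-1.8 -0.2 -0.1]
(5, 0, 43, 20) [ 0.7 42.2 33.6] [-1.8 -0.2 -0.1]
```

View pics/c2.png

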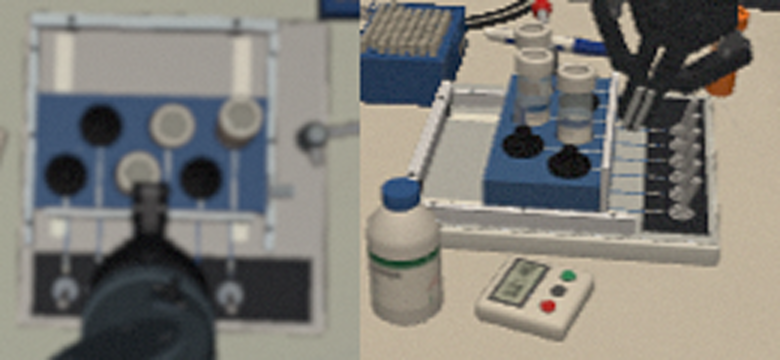

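```bash
python3 -c "
from h import *
print(np.round(readout.state()['joint_positions'],2))
go([(-55,0,62,8),(-55,0,45,8)])"
```

```text
[-0.39  0.53  0.41  2.27 -1.31  0.19  1.21]
t 3.4 tcp [-45.7  -1. ] 61.8 F [-0.  -0.3  0.6] gap 0.0
(-55, 0, 62, 8) [ 1.  -8.7 -3.1] [10.2 -0.2 -0. ]
(-55, 0, 45, 8) [  1. -14.  13.] [10.2 -0.2 -0. ]
```

```bash
python3 -m inch '[[[1,-9,-3,5,0,0,1],[1,-9,-3,10,0,0,1],[1,-9,-3,10,0,0,1]]]' | grep -v tool_rot
python3 -c "
from h import *
print(np.round(readout.state()['joint_positions'],2))
go([(-55,0,62,8),(-55,0,45,8)])"
```

```text
clock: 3.78
ee_pos: [0.5088, -0.0203, 0.0616]
force: [-0.7, -0.5, -0.1]
finger_gap: -0.001
gripper_force: 0.0
[-0.63  0.65  0.74  2.17 -0.97  0.51  0.85]
t 3.775 tcp [-53.6   0.1] 61.6 F [-0.7 -0.5 -0.1] gap -0.0
(-55, 0, 62, 8) [-0.1 -1.3 -0.6] [ 0.3 -0.   0.2]
(-55, 0, 45, 8) [-0.1 -3.7 16.3] [ 0.3 -0.   0.2]
```

```bash
python3 -m inch '[[[0,-4,16,0,0,0,1],[0,-4,16,0,0,0,1],[0,-4,16,0,0,0,1]]]' | grep -v tool_rot
python3 -c "
from h import *
print(np.round(readout.state()['joint_positions'],2))
go([(-48,0,45,8),(0,0,45,8),(5,0,45,8)])"
```

```text
clock: 4.15
ee_pos: [0.505, -0.0208, 0.0451]
force: [0.0, -0.7, 0.5]
finger_gap: -0.001
gripper_force: 0.0
[-0.59  0.67  0.69  2.18 -1.02  0.47  0.9 ]
t 4.15 tcp [-57.5  -0.4] 45.1 F [ 0.  -0.7  0.5] gap -0.0
(-48, 0, 45, 8) [0.4 9.3 1.4] [ 0.2 -0.2 -0. ]
(0, 0, 45, 8) [ 0.4 56.9  8.3] [ 0.2 -0.2 -0. ]
(5, 0, 45, 8) [ 0.4 61.8  9. ] [ 0.2 -0.2 -0. ]
```

Push slowly.

```bash
python3 -m inch '[[[0,4,1,0,0,0,1],[0,8,1,0,0,0,1],[0,12,2,0,0,0,1],[0,16,2,0,0,0,1],[0,20,3,0,0,0,1],[0,24,3,0,0,0,1],[0,28,4,0,0,0,1],[0,32,4,0,0,0,1],[0,36,5,0,0,0,1],[0,40,6,0,0,0,1],[0,44,6,0,0,0,1],[0,48,7,0,0,0,1],[0,48,7,0,0,0,1]]]' | grep -v tool_rot
python3 -c "
from h import *
go([(0,0,45,8),(5,0,45,8)])"
```

```text
clock: 5.78
ee_pos: [0.5547, -0.0202, 0.0448]
force: [-2.5, -0.0, -0.7]
finger_gap: -0.002
gripper_force: 0.7
t 5.775 tcp [-7.8 -0.2] 44.8 F [-2.5 -0.  -0.7] gap -0.0
(0, 0, 45, 8) [0.2 7.7 0.9] [ 0.2 -0.1  0.1]
(5, 0, 45, 8) [ 0.2 12.7  1.6] [ 0.2 -0.1  0.1]
```

```bash
python3 -m inch '[[[0,2,0,0,0,0,1],[0,4,0,0,0,0,1],[0,6,1,0,0,0,1],[0,6,1,0,0,0,1]]]' | grep -E "ee_pos|force"
python3 -m inch '[[[0,1,0,0,0,0,1],[0,2,0,0,0,0,1],[0,3,0,0,0,0,1],[0,3,0,0,0,0,1]]]' | grep -E "ee_pos|force"
python3 -m inch '[[[0,1,0,0,0,0,1],[0,2,0,0,0,0,1],[0,2,0,0,0,0,1]]]' | grep -E "ee_pos|force"
python3 -c "
from h import *
go([(0,0,45,8),(5,0,45,8)])"
```

```text
ee_pos: [0.5593, -0.0201, 0.0445]
force: [-7.2, 1.0, 4.2]
gripper_force: 3.2
ee_pos: [0.5631, -0.0201, 0.0448]
force: [-3.1, -0.2, -3.1]
gripper_force: 1.4
ee_pos: [0.565, -0.02, 0.0452]
force: [-2.4, 0.8, -1.9]
gripper_force: 1.4
t 7.15 tcp [ 2.5 -0.1] 45.2 F [-2.4  0.8 -1.9] gap 0.0
(0, 0, 45, 8) [ 0.1 -2.5 -0.2] [ 0.1 -0.1  0.1]
(5, 0, 45, 8) [0.1 2.5 0.5] [ 0.1 -0.1  0.1]
```

```bash
for i in 1 2 3; do python3 -m inch '[[[0,1,0,0,0,0,1],[0,2,0,0,0,0,1],[0,2,0,0,0,0,1]]]' | grep -E "ee_pos|^force"; done
```

```text
ee_pos: [0.5665, -0.0204, 0.0453]
force: [-4.5, -0.6, -2.1]
ee_pos: [0.5666, -0.0204, 0.045]
force: [-8.5, -1.4, -0.1]
ee_pos: [0.5667, -0.0204, 0.0449]
force: [-14.5, -0.4, 4.8]
```

```bash
python3 -m inch '[[[0,1,0,0,0,0,1],[0,-10,0,0,0,0,1],[0,-20,-10,0,0,0,1],[0,-20,-40,4,0,0,1],[0,-20,-80,8,0,0,1],[0,-20,-115,8,0,0,1],[0,-20,-115,8,0,0,1]]]' | grep -E "ee_pos|^force"
python3 - <<'E'
from h import *
import cv2
a=grab_frame("top")[142:262,215:375,::-1]
cv2.imwrite("pics/c3.png",cv2.resize(a,None,fx=5,fy=5,interpolation=cv2.INTER_CUBIC))
go([(80,-170,160,0)])
for ph in range(-70,-186,-10):
    a=np.radians(ph);r=50;d=20
    x,y=27+r*np.cos(a)-d*np.sin(a),-117+r*np.sin(a)+d*np.cos(a);print(ph,round(x,1),round(y,1))
E
```

```text
ee_pos: [0.5371, -0.0207, 0.16]
force: [0.1, 0.5, 0.1]
t 9.2 tcp [-26.5  -0. ] 158.4 F [-0.4 -0.5 -0.5] gap -0.0
(80, -170, 160, 0) [-170.2  106.2   -1.4] [ 0.4 -0.2  0.1]
-70 62.9 -157.1
-80 55.4 -162.8
-90 47.0 -167.0
-100 38.0 -169.7
-110 28.7 -170.8
-120 19.3 -170.3
-130 10.2 -168.2
-140 1.6 -164.5
-150 -6.3 -159.3
-160 -13.1 -152.9
-170 -18.8 -145.4
-180 -23.0 -137.0
```

View pics/c3.png

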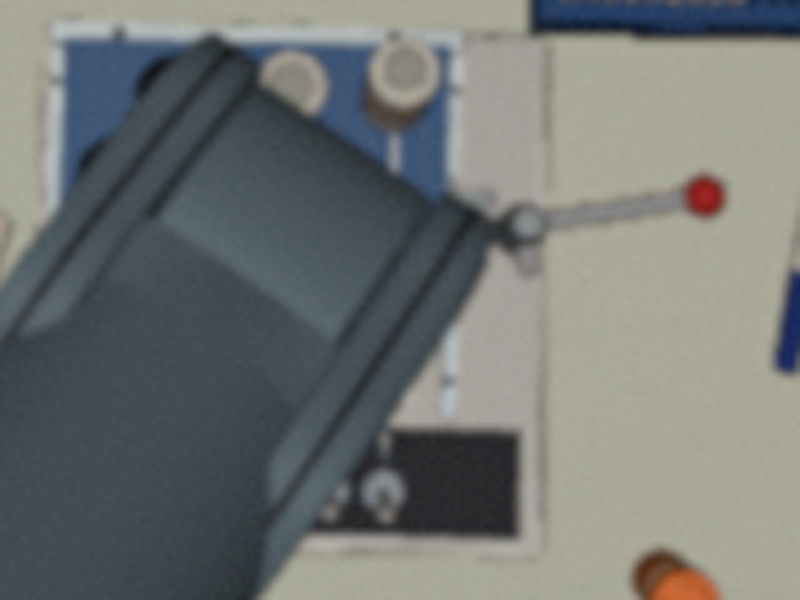

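The tray is home, with the lug at (475,195) ahead of the hub. The lever is still open. Next I'll approach from behind the handle.

```bash
python3 -m inch '[[[-40,25,0,0,0,0,1],[-80,50,0,0,0,0,1],[-120,75,0,0,0,0,1],[-150,95,0,0,0,0,1],[-170,106,20,0,0,0,1],[-170,106,50,0,0,0,1],[-170,106,80,0,0,0,1],[-170,106,107,0,0,0,1],[-170,106,107,0,0,0,1]]]' | grep -E "ee_pos|^force"
python3 - <<'E'
from h import *
go([(60,-165,50,0)])
print(np.round(readout.state()['joint_positions'],2))
E
```

```text
ee_pos: [0.6406, -0.1883, 0.047]
force: [-0.2, 0.6, -0.4]
t 10.325 tcp [  76.8 -169. ] 47.0 F [-0.2  0.6 -0.4] gap 0.0
(60, -165, 50, 0) [  4.  -16.8  -2.9] [-0.1 -0.2  0.1]
[-0.27  0.96  0.79  1.62 -0.81  0.93  0.83]
```

```bash
python3 -m inch '[[[6,-10,-2,0,0,0,1],[6,-21,-2,0,0,0,1],[4,-26,-2,0,0,0,1],[2,-30,-2,0,0,0,1],[0,-35,-2,0,0,0,1],[-1,-39,-2,0,0,0,1],[-2,-44,-2,0,0,0,1],[-2,-48,-2,0,0,0,1],[-2,-53,-2,0,0,0,1],[-1,-58,-2,0,0,0,1],[0,-63,-2,0,0,0,1],[1,-67,-2,0,0,0,1],[3,-71,-2,0,0,0,1],[5,-75,-2,0,0,0,1],[8,-79,-2,0,0,0,1],[10,-83,-2,0,0,0,1],[10,-83,-2,0,0,0,1]]]' | grep -E "ee_pos|^force"
python3 - <<'E'
from h import *
go([(-13,-153,48,0),(-19,-145,48,0),(-23,-137,48,0),(-23,-132,48,0)])
E
```

```text
ee_pos: [0.5588, -0.1799, 0.0517]
force: [0.0, -0.1, 0.3]
t 12.45 tcp [  -5.  -159.9] 51.7 F [ 0.  -0.1  0.3] gap -0.01
(-13, -153, 48, 0) [ 6.9 -8.   3.7] [ 0.1 -0.1  0.1]
(-19, -145, 48, 0) [ 14.9 -14.    3.7] [ 0.1 -0.1  0.1]
(-23, -137, 48, 0) [ 22.9 -18.    3.7] [ 0.1 -0.1  0.1]
(-23, -132, 48, 0) [ 27.9 -18.    3.7] [ 0.1 -0.1  0.1]
```

```bash
python3 -m inch '[[[3,-4,0,0,0,0,1],[7,-8,0,0,0,0,1],[11,-11,0,0,0,0,1],[15,-14,0,0,0,0,1],[19,-16,0,0,0,0,1],[23,-18,0,0,0,0,1],[25,-18,0,0,0,0,1],[25,-18,0,0,0,0,1]]]' | grep -E "ee_pos|^force"
for i in 1 2 3; do python3 -m inch '[[[1,0,0,0,0,0,1],[2,0,0,0,0,0,1],[2,0,0,0,0,0,1]]]' | grep -E "ee_pos|^force"; done
python3 - <<'E'
from h import *
go([])
import cv2
a=grab_frame("top")[142:262,215:375,::-1]
cv2.imwrite("pics/c4.png",cv2.resize(a,None,fx=5,fy=5,interpolation=cv2.INTER_CUBIC))
E
```

```text
ee_pos: [0.5407, -0.1549, 0.0516]
force: [0.1, 0.2, 0.7]
ee_pos: [0.5408, -0.1534, 0.0516]
force: [-1.0, -1.3, 0.1]
ee_pos: [0.5408, -0.1531, 0.0518]
force: [-1.4, -6.6, -3.6]
ee_pos: [0.5408, -0.1531, 0.0519]
force: [-0.0, -10.6, -4.9]
t 14.575 tcp [ -22.7 -132.9] 51.9 F [ -0.  -10.6  -4.9] gap -0.0
```

View pics/c4.png

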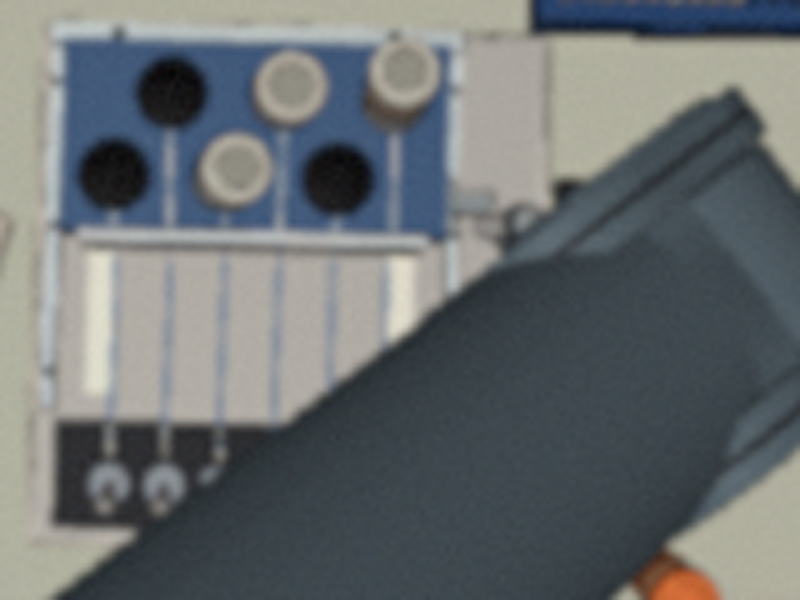

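The finger stopped 16 mm from the handle's shut line with 10 N on it, so the lever is on its stop. I'll retreat and move to toggle 3.

```bash
python3 -m inch '[[[-8,0,0,0,0,0,1],[-16,0,0,0,0,0,1],[-16,0,-35,0,0,0,1],[-16,0,-70,0,0,0,1],[20,-25,-75,0,0,0,1],[55,-50,-75,0,0,0,1],[90,-75,-75,0,0,0,1],[120,-95,-75,0,0,0,1],[145,-102,-60,0,0,0,1],[145,-102,-60,0,0,0,1],[145,-102,-60,0,0,0,1]]]' | grep -E "ee_pos|^force"
python3 - <<'E'
from h import *
print(np.round(readout.state()['joint_positions'],2))
go([(-120,12,45,0)])
import cv2
a=grab_frame("top")[142:262,215:375,::-1]
cv2.imwrite("pics/c5.png",cv2.resize(a,None,fx=5,fy=5,interpolation=cv2.INTER_CUBIC))
E
```

```text
ee_pos: [0.4384, -0.006, 0.1123]
force: [-0.0, -0.5, 0.3]
[-0.84  0.57  0.96  2.21 -0.74  0.72  0.64]
t 16.0 tcp [-124.    14.9] 112.3 F [-0.  -0.5  0.3] gap 0.01
(-120, 12, 45, 0) [-3.1  3.7 67.3] [ 0.2 -0.1  0.1]
```

View pics/c5.png

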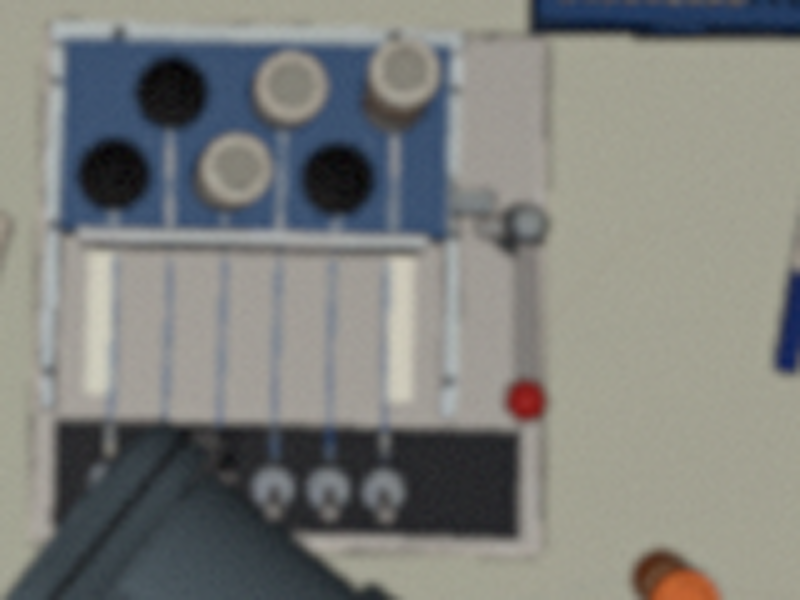

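The lever is shut, knob at (525,400), and the tray is clamped. Now toggle 3.

```bash
python3 -m inch '[[[-3,2,30,0,0,0,1],[-3,2,67,0,0,0,1],[-3,2,67,0,0,0,1]]]' | grep -E "ee_pos|^force"
python3 -c "
from h import *
go([(-95,12,45,0)])"
```

```text
ee_pos: [0.4389, -0.0094, 0.0439]
force: [1.0, -0.3, 0.8]
t 16.425 tcp [-123.5   11.5] 43.9 F [ 1.  -0.3  0.8] gap -0.0
(-95, 12, 45, 0) [ 0.5 28.5 -1.2] [-0.  -0.1 -0. ]
```

```bash
python3 -m inch '[[[0,8,-1,0,0,0,1],[0,12,-1,0,0,0,1],[0,16,-1,0,0,0,1],[0,20,-1,0,0,0,1],[0,24,-1,0,0,0,1],[0,28,-1,0,0,0,1],[0,28,-1,0,0,0,1]]]' | grep -E "ee_pos|^force"
python3 -m inch '[[[0,-10,0,0,0,0,1],[0,-26,0,0,0,0,1],[0,-26,-30,0,0,0,1],[-24,-26,-30,0,0,0,1],[-24,-26,-30,0,0,0,1]]]' | grep -E "ee_pos|^force"
python3 - <<'E'
from h import *
import cv2
go([(-122,-12,45,0),(-95,-12,45,0)])
b=grab_frame("side")[180:255,265:325,::-1]
cv2.imwrite("pics/c6.png",cv2.resize(b,None,fx=8,fy=8,interpolation=cv2.INTER_CUBIC))
E
```

```text
ee_pos: [0.4683, -0.0079, 0.0459]
force: [0.1, 0.0, 0.2]
ee_pos: [0.4412, -0.0334, 0.076]
force: [-0.5, 0.7, 0.5]
t 17.925 tcp [-121.4  -12.5] 76.0 F [-0.5  0.7  0.5] gap 0.0
(-122, -12, 45, 0) [ 0.5 -0.7 31. ] [ 0.1 -0.1 -0.1]
(-95, -12, 45, 0) [ 0.5 26.3 31.1] [ 0.1 -0.1 -0.1]
```

View pics/c6.png

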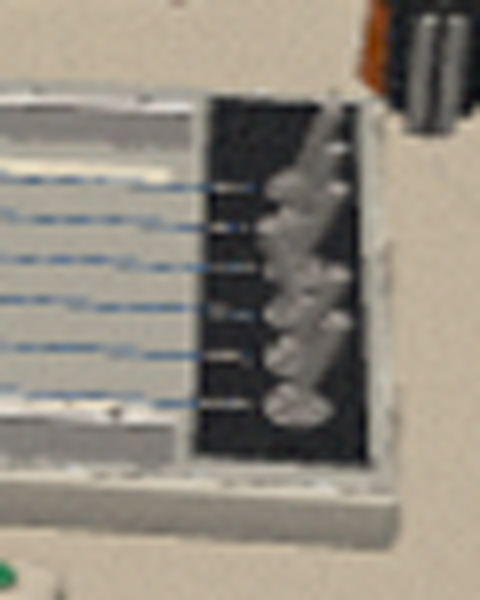

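Toggle 3 is on: its off-side tip, which would be near (340,230), is gone. The tips of 1, 2, 4, 5 and 6 are still robot-side at x≈335. Next are 4 and 6.

```bash
python3 -m inch '[[[0,-1,15,0,0,0,1],[0,-1,31,0,0,0,1],[0,-1,31,0,0,0,1],[0,6,31,0,0,0,1],[0,10,31,0,0,0,1],[0,14,31,0,0,0,1],[0,18,31,0,0,0,1],[0,22,31,0,0,0,1],[0,26,31,0,0,0,1],[0,27,31,0,0,0,1],[0,16,31,0,0,0,1],[0,0,31,0,0,0,1],[0,0,0,0,0,0,1],[-24,0,0,0,0,0,1],[-47,0,0,0,0,0,1],[-47,0,0,0,0,0,1]]]' | grep -E "ee_pos|^force"
python3 -c "
from h import *
go([(-122,-60,45,0),(-95,-60,45,0)])"
```

```text
ee_pos: [0.4418, -0.0806, 0.0759]
force: [-0.5, 0.9, -0.0]
t 19.975 tcp [-121.1  -59.7] 75.9 F [-0.5  0.9 -0. ] gap 0.0
(-122, -60, 45, 0) [-0.3 -0.9 30.9] [ 0.2 -0.1 -0.1]
(-95, -60, 45, 0) [-0.3 26.1 31. ] [ 0.2 -0.1 -0.1]
```

```bash
python3 -m inch '[[[0,-1,15,0,0,0,1],[0,-1,31,0,0,0,1],[0,-1,31,0,0,0,1],[0,6,31,0,0,0,1],[0,10,31,0,0,0,1],[0,14,31,0,0,0,1],[0,18,31,0,0,0,1],[0,22,31,0,0,0,1],[0,26,31,0,0,0,1],[0,27,31,0,0,0,1],[0,16,31,0,0,0,1],[0,0,31,0,0,0,1],[0,0,0,0,0,0,1],[0,-10,-50,0,0,0,1],[0,-20,-80,0,0,0,1],[0,-20,-80,0,0,0,1]]]' | grep -E "ee_pos|^force"
python3 - <<'E'
from h import *
import cv2
b=grab_frame("side")[180:255,265:325,::-1]
a=grab_frame("top")[142:262,215:335,::-1]
cv2.imwrite("pics/c7.png",np.hstack([cv2.resize(b,(384,480),interpolation=cv2.INTER_CUBIC),cv2.resize(a,(400,400),interpolation=cv2.INTER_CUBIC)[np.minimum(np.arange(480),399)]]))
E
```

```text
ee_pos: [0.4224, -0.0794, 0.1569]
force: [0.6, -0.6, -0.1]
```

View pics/c7.png

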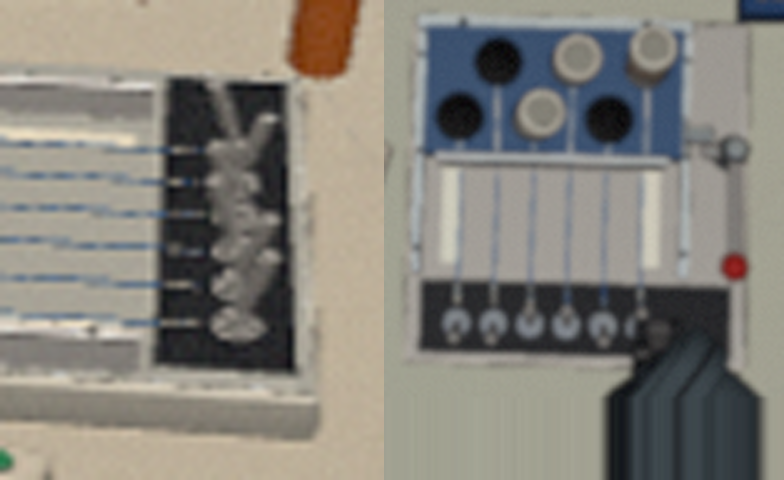

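In the side view, the tips of toggles 1 (270,258), 2 (270,218) and 5 (270,120) lean robot-side. Toggles 3, 4 and 6 lean away, with 6's tip at (215,85). The tray is still clamped and the vials and plugs are seated, so I'm handing in.

```bash
python3 -c "
from workcell import job
print(job.hand_in())"
```

```text
the job is handed in; nothing more can be done
None
```

The tray is home against its stop and clamped by the shut lever, toggles 3, 4 and 6 (the places with vials) are on, and 1, 2 and 5 are off; the job is handed in at about 22 s of the 64 s, with no verdict returned.

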